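# Read a board's moisture at the marked spot

## Task

Slide the marked board along the bench until its long edge lies flush against the dark wooden stop rail, without lifting it; then take the moisture meter out of its cradle and hold it upright on the board with its sprung steel foot centred in the drawn ring and the foot's bar lying across the grain (across the board's long side). Press only lightly, so that the foot is pushed in about half of its travel, finish while still holding the meter there in the gripper, and leave the other things on the bench where they are.

Things in the scene. Friction and masses are not known exactly. Their poses are not given: they have to be found in the camera images.
- board: loose marked board, pale wood, 150 (its x, the grain direction) x 100 (y) x 24 mm thick, about 0.25 kg, lying flat. Origin: centre of its underside; z up. Its +y long edge faces the rail. A ring of 48 mm dia with a small cross is drawn on top near the +x end. It starts 15 to 25 cm from its place, turned up to 17 degrees from it
- mark (a point): centre of the drawn ring and cross, on the board's top face, 35 mm from the board's centre along its +x
- edge_near (a point): -x end of the board's +y long edge (at half thickness)
- edge_far (a point): +x end of the board's +y long edge (at half thickness)
- rail: the stop rail, a dark wooden bar fixed to the bench, 260 mm along its x, 32 mm wide, 30 mm high. Origin: at the bench, middle of the foot of its face towards the board; that face looks to its -y and the bar lies on its +y side. The board, when home, has its centre 50 mm from this face on the -y side and its whole edge along the rail
- cradle: black cradle fixed to the bench, base 70 x 84 x 4 mm; two posts, 30 (x) x 14 mm, centred 27 mm to either side of its centre along its y, rise to 56 mm. Origin: centre of its underside. It stands at the left or the right end of the bench
- meter: loose white moisture meter, 0.18 kg, standing upright in the cradle, shoulders on the posts, axes along the cradle's; lift it straight out, it hangs 50 mm below the post tops. Origin: centre of the head's underside, at shoulder level; z up. Head 32 (x) x 66 (y) x 75 mm above the origin, flat sides to grip across the 32 mm; below it a neck 24 x 26 mm, 28 mm long, then the foot
- foot (a point): centre of the underside of the meter's sprung steel foot, a bar 10 mm (meter's x) by 30 mm (meter's y), 50 mm below the meter's origin when the foot is not pressed
- meter_foot (a joint): how far the sprung foot is pushed up into the meter: 0 (free) to 0.012 m (all the way); it takes 0.5 N per mm
- glue: bystander, to be left alone: loose white glue bottle, 60 mm dia, 150 mm high; origin at the centre of its underside
- tape: bystander, to be left alone: loose tape measure, 70 x 36 x 60 mm; origin at the centre of its underside
- jar: bystander, to be left alone: loose glass jar, 60 mm dia, 65 mm high; origin at the centre of its underside
- offcut: bystander, to be left alone: loose wood offcut, 120 x 45 x 30 mm; origin at the centre of its underside
- blank: bystander, to be left alone: loose plain board without a mark, 60 x 200 x 18 mm; origin at the centre of its underside
- sander: bystander, to be left alone: loose cork sanding block, 60 x 100 x 35 mm; origin at the centre of its underside
- square: bystander, to be left alone: loose try square, wooden stock 110 x 22 x 16 mm along its x, steel blade 150 x 30 mm along its +y, starting at x = 40 mm; origin under the centre of the stock
Mind the look-alikes: they are no part of the job. Leave any red look-alike of the meter alone.

How it is judged:
By the outcome, as a careful person would: the job done as asked, in the order asked, and still so for the second after the job is handed in, while the arm keeps its last pose, push and grip.
It also fails if it takes over 64 s, if anything falls off the work surface, if the arm or the gripper's body presses on something with over 40 N, if the wrist force passes 120 N, or if a joint passes its speed limit or range.

## Robot

A 6-joint arm with a two-finger parallel gripper is mounted at the origin on the work surface. World frame = base frame: x ahead of the robot, y to its left, z up, the work surface at z = 0. Lengths are in mm, angles in rad, forces in N, time in s.
With the tool pointing down it reaches from about 325 to 900 mm from the base axis. Payload 6.1 kg.
Tool frame: the origin (TCP) lies midway between the tips of the shut fingers; the grasp point (between the pads) lies 19 mm behind it; z points along the fingers, y is the direction in which the jaws open and shut (so a half turn about z gives the same grasp; the last joint's range is limited). The gripper opens to 85 mm and grips with 20 to 120 N. Pads are 22 mm wide; open, the fingers measure 114 mm over their backs; the gripper's body (76 mm by 85 mm) begins 54 mm behind the grasp point. The pads swing forward as they close: fully open they stand 13 mm farther back than shut.
Start: joints at [-1.462, 0.22, 1.526, -0, 1.395, -0.126], TCP at [145.399, -607.845, 231.3] pointing down, gripper open.
Joint ranges: [-2.98, 2.98], [-0.91, 2.08], [0.09, 2.57], [-1.24, 4.39], [0.2, 2.65], [-2.68, 2.68]. Speed limits (rad/s): [2.57, 2.57, 3.01, 3.14, 3.14, 3.14].

## Interface

Orientations are given as a rotation vector (axis times angle).
In Python, from plant import status, vision, job, nets gives the robot as it stands. The module is installed in compiled form; this text tells all that it offers.
- The arm moves only by the shell command python3 -m inch 'ROWS' [FORCE]. ROWS is text: rows parted by semicolons, each of 7 numbers parted by spaces: the turn, a rotation vector about the world's x, y, z in degrees, then the shift along the world's x, y, z in m, then the opening, from 0 (shut) to 1 (fully open). A call has exactly 5 rows; each row is the pose to reach, as a shift and turn from the pose commanded when the call began; what a row does not reach only later rows make up. A row lasts 1/10 s, in which the tool goes at most 50 mm and 8.59 degrees, less where a joint would pass 70% of its speed; a pose out of reach is approached as far as the arm can. A call with a gripper value outside its range is refused whole. The fingers move at their own pace and stop on an object; FORCE is the grip in N (left out, the last holds). Time passes only in rows, so rows that repeat a pose let the fingers close, or fill a call up. It gives the time, the measured TCP pose, the force and the opening at its end, in the units of the state.
- status.sense(): the state, without advancing time (a new reading comes with each control period).
- vision.snapshot(name): name is "side" or "top"; returns a dict with "image" (400x640x3 uint8, red, green, blue), "mtx" (3x3 intrinsics, pixels), "k1" (the pictures are not rectified: a ray, as slopes to the right and down, at radius r is drawn at 1 + k1 r^2 times it, then the intrinsics apply), "T" (4x4, takes a point from camera to world coordinates). Camera axes: x right, y down, z forward; pixel columns grow to the right and rows downward; lengths in mm; the calibration is good to about 2 mm. A picture is of the moment at which its call begins. There is no depth.
- job.close_job(): hands the job in, once; it reports no verdict.
Trained networks look in a picture, given as the dict that the camera call returned (one of the last four; its "shot" number tells which), for a name from the list of things; names that differ only in an ending like _2 or _b are one class to them, and where a whole thing is asked for, a point or a joint stands for the part that bears it (a point fixed in the world has none). Each returns a list of dicts, best first, with "p" (0 to 1); they miss things now and then, are a little off and sometimes report something else, mostly with a low value. They report only what shows in the picture. A call takes as long as a camera call. They do not tell look-alikes from the thing itself.
- nets.masks_of(query, picture): "region" (400x640 bool, what is visible of it) and "extent" ([left, top, right, bottom] in pixels, round what is visible of it).
- nets.place_of(query, picture): "position" ([column, row] in pixels: a listed point, or the origin of a listed thing).
The state is a dict: "clock": time; "q": joint angles; "qd": joint speeds; "joint_torque": joint torques, N m; "tcp_pos": TCP position; "ee_rot": TCP orientation; "wrist_force": force on the tool from outside, world axes, zero at the start; "moment": the same for the moment, N m; "width": finger opening in mm.
Only numpy, scipy, OpenCV 4.12 (cv2) and the standard library are available. Lean on these libraries where they do the work, as an engineer would, in place of code of your own. Each camera call takes 0.05 s, during which the arm holds its last target.

## Working session

There is one attempt and no reset: what is moved stays moved. The work goes in short steps, Python scripts to look and compute and a shell command to move; the robot and the scene stay as the last step left them, time stands still between calls to the robot, and variables do not carry over. Pictures are saved under pics/ and viewed, and the job is handed in when it is done.

```bash
mkdir -p pics; cat > h.py <<'E'
import numpy as np, cv2
from plant import status, vision, job, nets
def ray(pic,uv):
    K=pic["mtx"];k=np.array([pic["k1"],0,0,0.])
    uv=np.array(uv,float).reshape(-1,1,2)
    # model: radial 1+k1 r^2
    n=cv2.undistortPoints(uv,np.array(K,float),k).reshape(-1,2)
    T=np.array(pic["T"]);d=np.c_[n,np.ones(len(n))]@T[:3,:3].T
    return T[:3,3],d
def atz(pic,uv,z):
    o,d=ray(pic,uv); s=(z-o[2])/d[:,2]; return o+d*s[:,None]
def proj(pic,P):
    T=np.linalg.inv(np.array(pic["T"]));P=np.array(P,float).reshape(-1,3)
    c=P@T[:3,:3].T+T[:3,3]
    return cv2.projectPoints(c,np.zeros(3),np.zeros(3),np.array(pic["mtx"],float),np.array([pic["k1"],0,0,0.]))[0].reshape(-1,2)
def save(pic,name): cv2.imwrite("pics/"+name+".png",cv2.cvtColor(pic["image"],cv2.COLOR_RGB2BGR))
E
python3 - <<'E'
from h import *
s=status.sense(); print(s)
for n in("top","side"):
    p=vision.snapshot(n); save(p,n+"0"); print(n,np.array(p["T"]).round(2).tolist(),p["mtx"],p["k1"])
    for q in ["board","mark","edge_near","edge_far","rail","cradle","meter","foot","glue","tape","jar","offcut","blank","sander","square"]:
        for r in nets.place_of(q,p)[:3]:
            uv=r["position"]; print(n,q,round(r["p"],2),np.round(uv,1),"z0:",atz(p,uv,0)[0].round()[:2])
E
```

```text
{'clock': 0.0, 'q': array([-1.46209840e+00,  2.21242687e-01,  1.52761598e+00,  1.72383306e-05,
        1.39470245e+00, -1.26110017e-01]), 'qd': array([ 1.84147654e-04,  3.49764457e-04, -4.52358121e-04, -7.56090421e-04,
        9.87996876e-05, -8.49067051e-05]), 'joint_torque': array([-4.80029194e-04, -4.96902430e+01, -3.89394093e+01, -1.80187644e-04,
        1.12010445e-02,  9.47773913e-06]), 'tcp_pos': array([ 145.33935422, -607.24089343,  230.18641129]), 'ee_rot': array([-3.11801200e+00, -3.67753434e-01, -5.35391863e-05]), 'wrist_force': array([ 0.02403905,  0.2066723 , -0.09248578]), 'moment': array([ 0.01875171, -0.00183703,  0.01231509]), 'width': 85.80676150675083}
top [[0.01, -0.99, 0.17, 384.73], [-1.0, -0.01, 0.02, -31.4], [-0.02, -0.17, -0.99, 1100.96], [0.0, 0.0, 0.0, 1.0]] [[391.10245437   0.         321.20225998]
 [  0.         391.10245437 197.72600451]
 [  0.           0.           1.        ]] -0.08082023412241611
top board 0.97 [355.2 188.6] z0: [ 598. -107.]
top mark 0.73 [355.3 174.3] z0: [ 640. -107.]
top edge_near 0.75 [338.1 210.1] z0: [535. -58.]
top edge_far 0
[... 1284 characters left out ...]
de rail 0.77 [270.4 269.5] z0: [600. 170.]
side cradle 0.65 [375.1 151.7] z0: [ 550. -369.]
side meter 0.78 [403.9 183.6] z0: [ 424. -263.]
side meter 0.68 [364.3 156.7] z0: [ 570. -330.]
side meter 0.6 [377.2 131.9] z0: [ 583. -477.]
side foot 0.5 [364.5 172.6] z0: [ 541. -258.]
side foot 0.45 [398.7 197.8] z0: [ 417. -198.]
side glue 0.85 [252.3 349. ] z0: [529. 360.]
side glue 0.27 [311.1 187. ] z0: [ 649. -131.]
side tape 0.91 [201.7 301.9] z0: [685. 315.]
side jar 0.91 [310.9 152.5] z0: [ 723. -276.]
side offcut 0.73 [434.6 172.3] z0: [ 359. -354.]
side blank 0.9 [241.7 190.5] z0: [812. -32.]
side sander 0.76 [351.3 133.8] z0: [ 654. -427.]
side square 0.88 [366.  337.1] z0: [339. 235.]
```

View pics/top0.png

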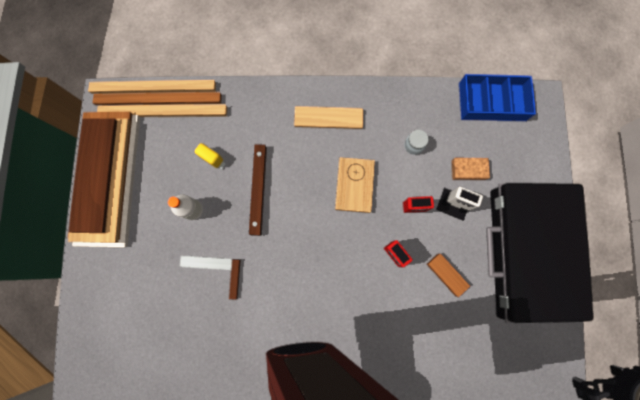

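View pics/side0.png

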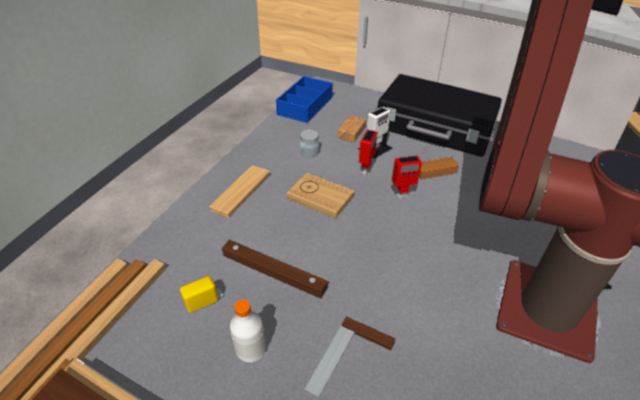

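```bash
python3 - <<'E'
from h import *
for n in("top","side"):
    p=vision.snapshot(n)
    im=cv2.cvtColor(p["image"],cv2.COLOR_RGB2BGR)
    for q,z in [("board",24),("rail",30),("meter",75+56),("cradle",4)]:
        for r in nets.masks_of(q,p)[:3]:
            m=r["region"].astype(np.uint8)
            c=max(cv2.findContours(m,0,cv2.CHAIN_APPROX_NONE)[0],key=len)
            W=atz(p,c.reshape(-1,2).astype(float),z)[:,:2].astype(np.float32)
            (ce,sz,a)=cv2.minAreaRect(W); 
            print(n,q,round(r["p"],2),[int(v) for v in r["extent"]],"rgb",p["image"][r["region"]].mean(0).round(),"c",np.round(ce,1),"sz",np.round(sz,1),"a",round(a,1),"corners",cv2.boxPoints((ce,sz,a)).round().tolist())
    if n=="top": cv2.imwrite("pics/t1.png",cv2.resize(im[120:280,230:500],None,fx=2.9,fy=2.9,interpolation=cv2.INTER_CUBIC))
    else: cv2.imwrite("pics/s1.png",cv2.resize(im[90:300,210:480],None,fx=2.8,fy=2.8,interpolation=cv2.INTER_CUBIC))
E
```

```text
top board 0.71 [335, 157, 376, 211] rgb [216. 168. 110.] c [ 606.  -104.4] sz [104.3 154.2] a 85.5 corners [[525.0, -150.0], [679.0, -162.0], [687.0, -59.0], [533.0, -46.0]]
top board 0.27 [426, 257, 470, 297] rgb [171. 105.  58.] c [ 357.3 -357.2] sz [123.   50.6] a 42.0 corners [[295.0, -380.0], [329.0, -417.0], [420.0, -335.0], [386.0, -297.0]]
top rail 0.72 [248, 144, 269, 237] rgb [93. 56. 40.] c [589.4 168.7] sz [ 36.7 260.5] a 88.8 corners [[459.0, 153.0], [719.0, 148.0], [720.0, 184.0], [460.0, 190.0]]
top meter 0.97 [385, 239, 412, 268] rgb [120.  41.  41.] c [ 409.9 -202.4] sz [71.5 42.6] a 39.9 corners [[369.0, -209.0], [396.0, -242.0], [451.0, -196.0], [424.0, -163.0]]
top meter 0.94 [402, 194, 437, 213] rgb [119.  42.  42.] c [ 534.6 -253.1] sz [41.6 85.6] a 9.5 corners [[507.0, -214.0], [521.0, -299.0], [562.0, -292.0], [548.0, -207.0]]
top meter 0.58 [451, 185, 482, 209] rgb [139. 134. 129.] c [ 549.5 -375.4] sz [75.4 54. ] a 65.6 corners [[509.0, -399.0], [558.0, -421.0], [590.0, -352.0], [540.0, -330.0]]
top cradle 0.74 [434, 187, 469, 219] rgb [39. 37. 37.] c [ 556.
[... 970 characters left out ...]
]]
side meter 0.77 [358, 129, 377, 171] rgb [133.  30.  30.] c [ 519.1 -186.5] sz [ 42.2 197.3] a 14.2 corners [[474.0, -96.0], [523.0, -287.0], [564.0, -277.0], [515.0, -86.0]]
side cradle 0.66 [372, 135, 391, 157] rgb [35. 31. 33.] c [ 534.9 -409.2] sz [ 39.5 142.8] a 5.8 corners [[508.0, -340.0], [522.0, -482.0], [562.0, -478.0], [547.0, -336.0]]
side cradle 0.46 [231, 300, 263, 363] rgb [190. 172. 155.] c [562.8 327.9] sz [ 65.5 149.8] a 39.3 corners [[490.0, 365.0], [585.0, 249.0], [636.0, 291.0], [541.0, 407.0]]
side cradle 0.4 [420, 154, 461, 177] rgb [146.  95.  53.] c [ 355.3 -373.2] sz [143.7  77.5] a 46.6 corners [[278.0, -399.0], [334.0, -452.0], [433.0, -348.0], [377.0, -294.0]]
```

View pics/t1.png

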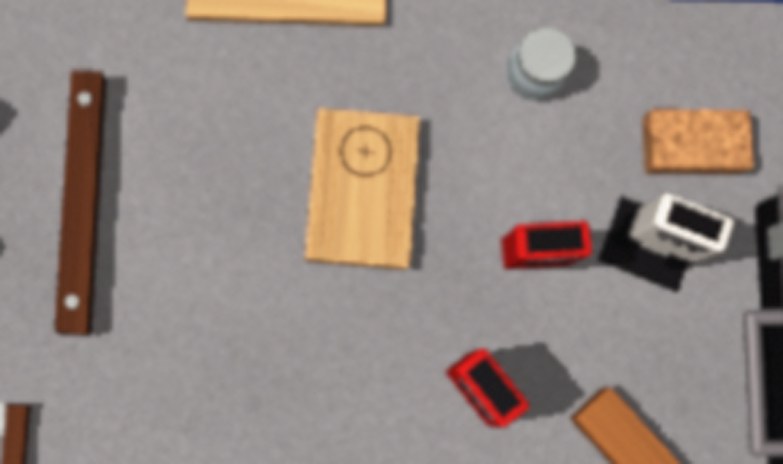

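View pics/s1.png

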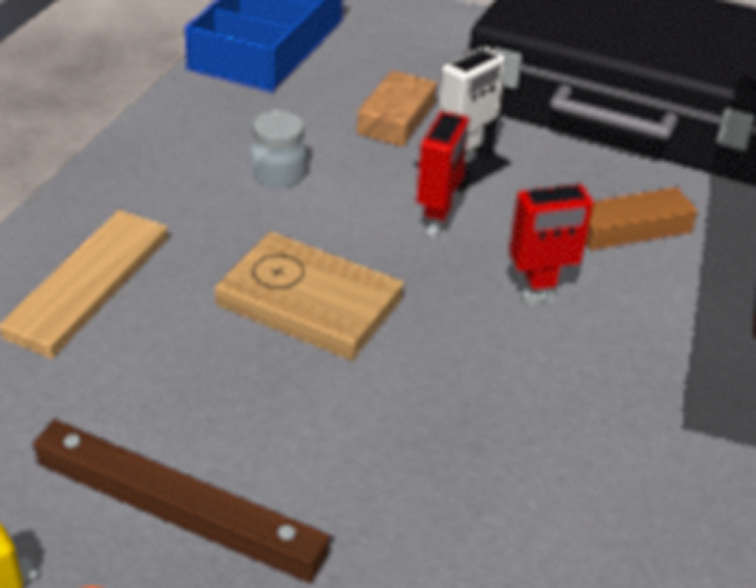

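```bash
cat > fit.py <<'E'
from h import *
from scipy.optimize import minimize
def box(x0,x1,y0,y1,z0,z1): return np.array([[x,y,z] for x in(x0,x1) for y in(y0,y1) for z in(z0,z1)],float)
BOARD=[box(-75,75,-50,50,0,24)]
RAIL=[box(-130,130,0,32,0,30)]
HEAD=[box(-16,16,-33,33,0,75)]
METER=HEAD+[box(-12,12,-13,13,-28,0),box(-5,5,-15,15,-50,-28)]
S=4
def sil(pic,boxes,x,y,z,th,win):
    c,s=np.cos(th),np.sin(th);R=np.array([[c,-s,0],[s,c,0],[0,0,1]])
    l,t,r,b=win; im=np.zeros(((b-t)*S,(r-l)*S),np.uint8)
    for B in boxes:
        uv=(proj(pic,B@R.T+[x,y,z])-[l,t]+0.5)*S-0.5
        h=cv2.convexHull(uv.astype(np.float32)).reshape(-1,2)
        cv2.fillConvexPoly(im,np.round(h*16).astype(np.int32),255,shift=4)
    return cv2.resize(im,(r-l,b-t),interpolation=cv2.INTER_AREA)/255.
def fit(items,boxes,p0,z):
    # items: list of (pic, softmask(400x640 float), weight)
    def cost(p):
        tot=0
        for pic,m,win in items:
            l,t,r,b=win
            tot+=np.abs(sil(pic,boxes,p[0],p[1],z,p[2],win)-m[t:b,l:r]).sum()/max(m.sum(),1)
        return tot
    best=None
    for d in(-.1,0,.1):
        r=minimize(cost,[p0[0],p0[1],p0[2]+d],method="Nelder-Mead",options=dict(initial_simplex=np.array([[p0[0],p0[1],p0[2]+d],[p0[0]+8,p0[1],p0[2]+d],[p0[0],p0[1]+8,p0[2]+d],[p0[0],p0[1],p0[2]+d+.08]]),xatol=.05,fatol=1e-5))
        if best is None or r.fun<best.fun: best=r
    return best.x,best.fun
def win(region,pad=8):
    ys,xs=np.where(region); return max(xs.min()-pad,0),max(ys.min()-pad,0),min(xs.max()+pad,640),min(ys.max()+pad,400)
def pick(pic,q,test):
    for r in nets.masks_of(q,pic):
        if test(pic["image"][r["region"]].mean(0)): return r["region"]
    return None
pale=lambda c:c[0]>175 and c[2]<130 and c[0]-c[2]>60
dark=lambda c:c[0]<115 and c[0]-c[2]>30
white=lambda c:c.min()>100 and c.max()-c.min()<30
red=lambda c:c[0]>90 and c[1]<60
def run(q,test,boxes,p0,z,pics,verbose=True):
    its=[];out={}
    for pic in pics:
        m=pick(pic,q,test)
        if m is None: print("no mask",q); continue
        its.append((pic,m.astype(float),win(m)))
    for nm,i in [("both",its)]+([("v%d"%k,[its[k]]) for k in range(len(its))] if len(its)>1 else []):
        x,f=fit(i,boxes,p0,z); out[nm]=x
        if verbose: print(q,nm,x[:2].round(1),"deg",np.degrees(x[2]).round(2),"cost",round(f,3))
    return out
E
python3 - <<'E'
from fit import *
pics=[vision.snapshot("top"),vision.snapshot("side")]
b=run("board",pale,BOARD,(605,-105,-.07),0,pics)
r=run("rail",dark,RAIL,(590,155,-.03),0,pics)
m=run("meter",white,HEAD,(556,-385,-.43),56,pics)
for p,n in zip(pics,("top","side")):
    im=cv2.resize(cv2.cvtColor(p["image"],cv2.COLOR_RGB2BGR),None,fx=2.5,fy=2.5,interpolation=cv2.INTER_CUBIC)
    for B,x,z in((BOARD,b["both"],0),(RAIL,r["both"],0),(METER,m["both"],56)):
        c,s=np.cos(x[2]),np.sin(x[2]);R=np.array([[c,-s,0],[s,c,0],[0,0,1]])
        for bx in B:
            uv=(proj(p,bx@R.T+[x[0],x[1],z])+.5)*2.5-.5
            for i in range(8):
                for j in range(i):
                    if bin(i^j).count("1")==1: cv2.line(im,tuple(uv[i].round().astype(int)),tuple(uv[j].round().astype(int)),(255,0,255),1)
    im=im[250:650,600:1250] if n=="top" else im[225:750,500:1050]
    cv2.imwrite("pics/fit_%s.png"%n,im)
E
```

```text
board both [ 607.  -103.8] deg -4.2 cost 0.105
board v0 [ 607.1 -103.8] deg -5.24 cost 0.07
board v1 [ 606.7 -103.3] deg -3.71 cost 0.032
rail both [590.5 155.9] deg -1.01 cost 0.165
rail v0 [590.  155.3] deg -1.02 cost 0.092
rail v1 [590.8 157.2] deg -1.12 cost 0.059
meter both [ 556.8 -385.5] deg -16.3 cost 0.428
meter v0 [ 556.6 -386.3] deg -17.24 cost 0.129
meter v1 [ 557.2 -384.7] deg -14.0 cost 0.29
```

View pics/fit_top.png

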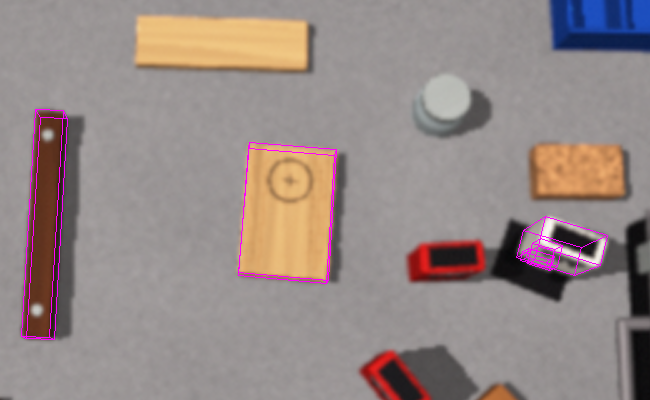

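View pics/fit_side.png

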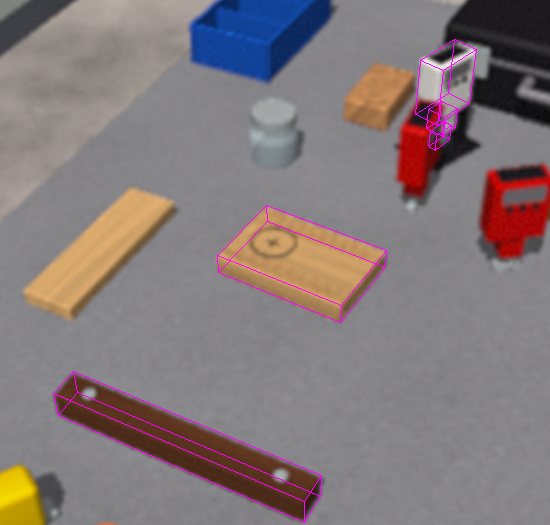

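```bash
python3 -m inch '0 0 24 0.15 0.144 0 1;0 0 24 0.15 0.144 0 1;0 0 24 0.15 0.144 0 1;0 0 24 0.15 0.144 0 1;0 0 24 0.15 0.144 0 1'; python3 -m inch '0 0 24 0.15 0.144 0 1;0 0 24 0.15 0.144 0 1;0 0 24 0.15 0.144 0 1;0 0 24 0.15 0.144 0 1;0 0 24 0.15 0.144 0 1'; python3 -m inch '0 0 24 0.155 0.144 0 1;0 0 24 0.155 0.144 0 1;0 0 24 0.155 0.144 0 1;0 0 24 0.155 0.144 0 1;0 0 24 0.155 0.144 0 1'
python3 - <<'E'
from fit import *
pics=[vision.snapshot("top"),vision.snapshot("side")]
save(pics[0],"t2");save(pics[1],"s2")
r=run("meter",red,METER,(545,-265,.17),50,pics)
s=status.sense(); print(s["q"].round(2),s["tcp_pos"].round(1),s["ee_rot"].round(3))
E
```

```text
clock: 3.0
tcp_pos: [298.7, -460.3, 231.5]
ee_rot: [-2.972, -1.015, -0.003]
wrist_force: [0.0, -0.1, 0.4]
width: 85.4
clock: 3.5
tcp_pos: [448.3, -316.6, 231.5]
ee_rot: [2.697, 1.611, 0.003]
wrist_force: [-0.8, -0.1, -0.1]
width: 85.0
clock: 4.0
tcp_pos: [602.9, -173.2, 231.1]
ee_rot: [2.304, 2.135, 0.002]
wrist_force: [-0.8, -0.5, 0.9]
width: 85.5
meter both [ 413.2 -208. ] deg 140.07 cost 1.098
meter v0 [ 491.7 -254.3] deg 20.82 cost 1.0
meter v1 [ 545. -265.] deg 4.01 cost 1.0
[-0.41  0.22  1.53 -0.    1.4  -0.33] [ 599.6 -177.1  230.9] [-2.308e+00 -2.130e+00  2.000e-03]
```

```bash
python3 - <<'E'
from fit import *
for i in range(2):
    s=status.sense(); print(s["tcp_pos"].round(1),s["clock"])
pics=[vision.snapshot("top")]
for r in nets.masks_of("meter",pics[0]):
    m=r["region"]; c=pics[0]["image"][m].mean(0); print(r["extent"],c.round(),r["p"])
    if red(c) and r["extent"][1]<220:
        print(fit([(pics[0],m.astype(float),win(m))],METER,(550,-265,.17),50))
s=status.sense(); print(s["tcp_pos"].round(1),s["clock"])
E
```

```text
[ 599.6 -177.1  230.9] 4.2
[ 599.6 -177.1  230.9] 4.2
[ 599.3 -177.6  231.2] 4.3
```

View pics/t2.png

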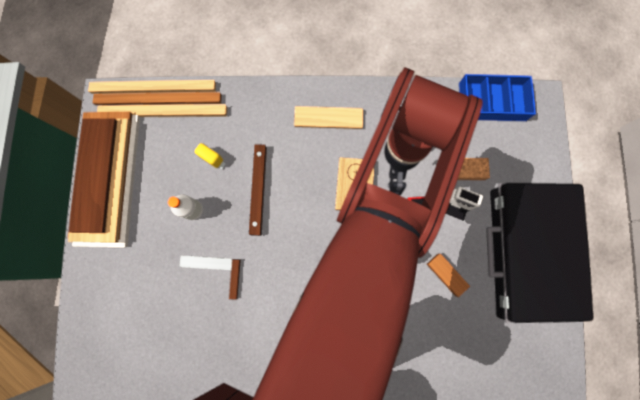

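```bash
python3 -m inch '0 0 0 0.003 0.003 -0.04 1;0 0 0 0.003 0.003 -0.08 1;0 0 0 0.003 0.003 -0.12 1;0 0 0 0.003 0.003 -0.15 1;0 0 0 0.003 0.003 -0.18 1'
python3 -m inch '0 0 0 0 0 -0.015 1;0 0 0 0 0 -0.03 1;0 0 0 0 0 -0.04 1;0 0 0 0 0 -0.048 1;0 0 0 0 0 -0.052 1'
python3 - <<'E'
from h import *
p=vision.snapshot("side");im=cv2.cvtColor(p["image"],cv2.COLOR_RGB2BGR)
cv2.imwrite("pics/s3.png",cv2.resize(im[90:300,210:480],None,fx=2.8,fy=2.8,interpolation=cv2.INTER_CUBIC))
s=status.sense(); print(s["tcp_pos"].round(1),s["clock"],s["wrist_force"].round(1))
E
```

```text
clock: 4.8
tcp_pos: [602.0, -174.5, 50.0]
ee_rot: [-2.31, -2.129, 0.001]
wrist_force: [-0.1, -0.6, -0.2]
width: 85.5
clock: 5.3
tcp_pos: [603.7, -173.1, -0.6]
ee_rot: [2.307, 2.131, 0.0]
wrist_force: [-0.6, 0.2, 1.5]
width: 85.4
[ 603.4 -172.9   -1.1] 5.35 [-0.9 -0.4 -0.5]
```

View pics/s3.png

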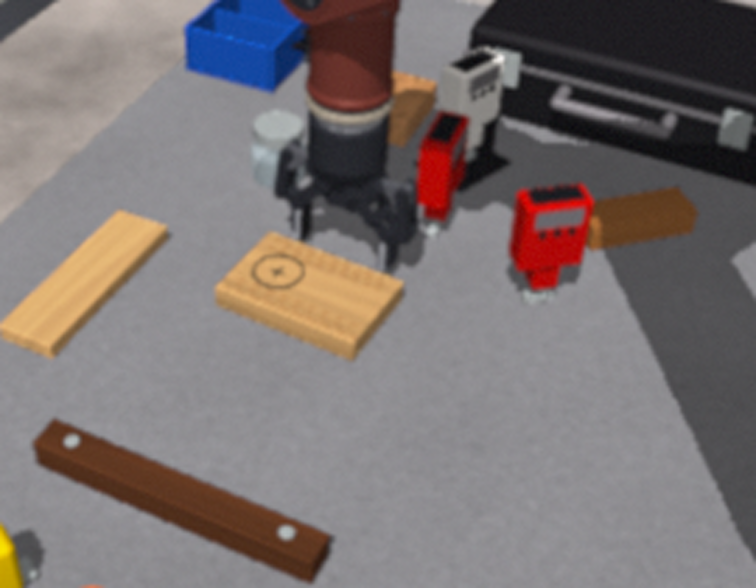

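```bash
python3 -m inch '0 0 0 0.0 0.01 -0.001 1;0 0 0 0 0.022 -0.001 1;0 0 0.5 0 0.038 -0.001 1;0 0 1 0 0.056 -0.001 1;0 0 1.5 0 0.075 -0.001 1'
python3 -m inch '0 0 0.5 0 0.02 0 1;0 0 1 0 0.04 0 1;0 0 1.5 0 0.06 0 1;0 0 2 0 0.075 0 1;0 0 2 0 0.085 0 1'
python3 - <<'E'
from fit import *
pics=[vision.snapshot("side")]
p=pics[0];im=cv2.cvtColor(p["image"],cv2.COLOR_RGB2BGR)
cv2.imwrite("pics/s4.png",cv2.resize(im[90:300,210:480],None,fx=2.8,fy=2.8,interpolation=cv2.INTER_CUBIC))
s=status.sense(); print(s["tcp_pos"].round(1),s["ee_rot"].round(3),s["clock"],s["wrist_force"].round(1))
run("board",pale,BOARD,(607,48,-.03),0,pics)
E
```

```text
clock: 5.85
tcp_pos: [603.9, -96.3, -1.0]
ee_rot: [2.277, 2.162, 0.001]
wrist_force: [0.4, -2.2, 2.5]
width: 85.3
clock: 6.35
tcp_pos: [603.5, -11.0, -1.3]
ee_rot: [2.239, 2.203, 0.0]
wrist_force: [-0.8, -3.4, 2.0]
width: 85.6
[603.2  -9.8  -1.6] [-2.239e+00 -2.203e+00 -1.000e-03] 6.4 [-1.5  1.4 -0.4]
board both [602.8  48.9] deg -0.39 cost 0.029
```

View pics/s4.png

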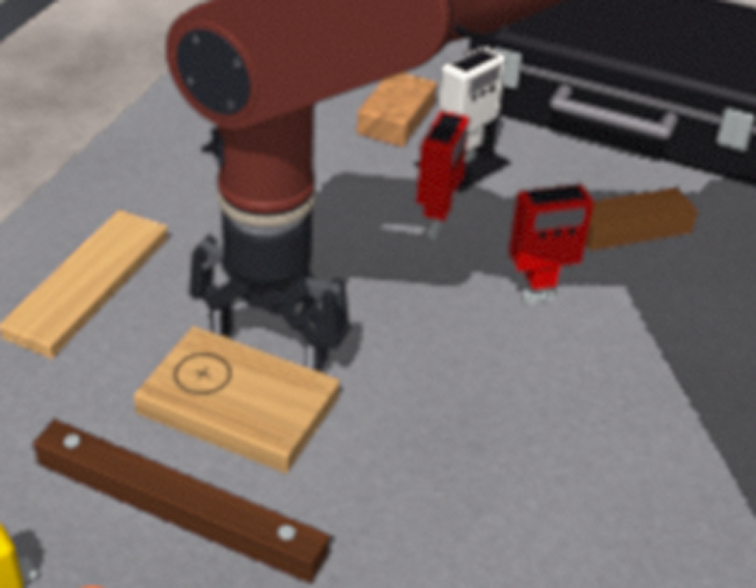

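```bash
python3 -m inch '0 0 0 0 0.012 0 1;0 0 0 0 0.026 0 1;0 0 0 0 0.037 0 1;0 0 0 0 0.045 0 1;0 0 0 0 0.05 0 1'
python3 -m inch '0 0 0 0 0.002 0 1;0 0 0 0 0.004 0 1;0 0 0 0 0.0055 0 1;0 0 0 0 0.007 0 1;0 0 0 0 0.008 0 1'
```

```text
clock: 6.95
tcp_pos: [603.1, 38.2, -2.0]
ee_rot: [-2.241, -2.201, 0.0]
wrist_force: [-0.0, -0.6, -1.3]
width: 85.2
clock: 7.45
tcp_pos: [603.4, 45.0, -1.7]
ee_rot: [-2.242, -2.201, 0.0]
wrist_force: [-0.1, -1.4, -1.8]
width: 85.5
```

```bash
python3 -m inch '0 0 0 0 0.001 0 1;0 0 0 0 0.002 0 1;0 0 0 0 0.003 0 1;0 0 0 0 0.004 0 1;0 0 0 0 0.004 0 1'
python3 - <<'E'
from fit import *
pics=[vision.snapshot("side")]
p=pics[0];im=cv2.cvtColor(p["image"],cv2.COLOR_RGB2BGR)
cv2.imwrite("pics/s5.png",cv2.resize(im[170:310,210:390],None,fx=4,fy=4,interpolation=cv2.INTER_CUBIC))
s=status.sense(); print(s["tcp_pos"].round(1),s["ee_rot"].round(3),s["clock"],s["wrist_force"].round(1))
run("board",pale,BOARD,(607,105,-.03),0,pics)
E
```

```text
clock: 7.95
tcp_pos: [603.2, 46.0, -1.7]
ee_rot: [2.241, 2.199, -0.005]
wrist_force: [-2.2, -12.5, -0.3]
width: 85.1
[603.3  46.   -1.7] [ 2.241  2.198 -0.005] 8.0 [ -2.2 -13.    0.4]
board both [602.7  88.6] deg 0.19 cost 0.215
```

View pics/s5.png

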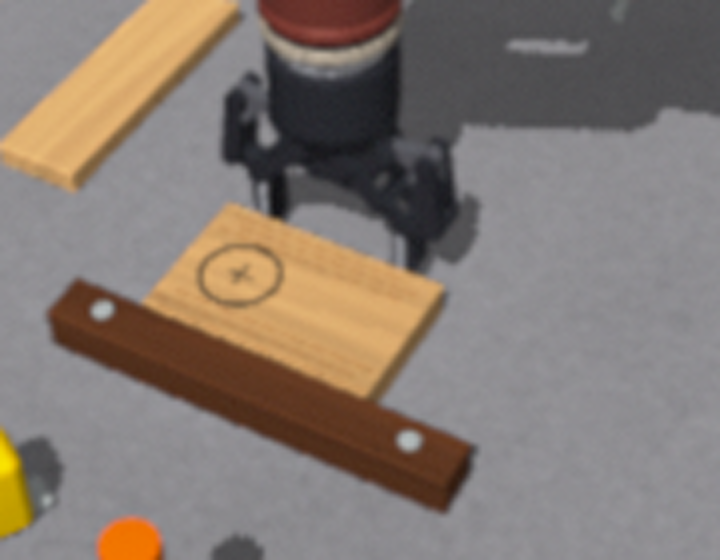

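```bash
python3 -m inch '0 0 0 0 0.001 0 1;0 0 0 0 0.0015 0 1;0 0 0 0 0.002 0 1;0 0 0 0 0.002 0 1;0 0 0 0 0.002 0 1'
python3 - <<'E'
from h import *
s=status.sense(); print(s["tcp_pos"].round(1),s["ee_rot"].round(4),s["clock"],s["wrist_force"].round(1),s["moment"].round(2))
E
```

```text
clock: 8.55
tcp_pos: [603.2, 46.1, -1.6]
ee_rot: [2.24, 2.197, -0.008]
wrist_force: [-2.9, -20.8, 1.2]
width: 85.7
[603.2  46.1  -1.6] [ 2.2397  2.1974 -0.0082] 8.55 [ -2.9 -20.8   1.2] [-3.15  0.27 -0.29]
```

```bash
python3 -m inch '0 0 0 0 -0.004 0 1;0 0 0 0 -0.008 0 1;0 0 0 0 -0.02 0 1;0 0 0 0 -0.04 0 1;0 0 0 0 -0.06 0.01 1'
python3 -m inch '0 0 0 0 -0.03 0.05 1;0 0 0 0 -0.06 0.1 1;0 0 0 0 -0.09 0.15 1;0 0 0 0 -0.12 0.2 1;0 0 0 0 -0.15 0.235 1'
python3 - <<'E'
from fit import *
pics=[vision.snapshot("top"),vision.snapshot("side")]
save(pics[0],"t6"); save(pics[1],"s6")
for q in("mark","edge_near","edge_far"):
    for p in pics:
        for r in nets.place_of(q,p)[:1]: print(q,r["p"],atz(p,r["position"],24 if q=="mark" else 12)[0].round(1))
b=run("board",pale,BOARD,(607,105,-.02),0,pics[:1])
r=run("rail",dark,RAIL,(590,155,-.02),0,pics)
m=[]
for p in pics:
    for k in nets.masks_of("meter",p): print(k["extent"],p["image"][k["region"]].mean(0).round())
E
```

```text
clock: 9.05
tcp_pos: [602.1, -9.0, 7.1]
ee_rot: [-2.239, -2.201, 0.002]
wrist_force: [-0.4, 1.2, -0.7]
width: 85.4
clock: 9.55
tcp_pos: [603.4, -142.3, 222.5]
ee_rot: [2.24, 2.202, 0.002]
wrist_force: [0.8, -0.8, 0.0]
width: 85.5
mark 0.48 [797.  -26.4  24. ]
mark 0.91 [640.8  96.3  24. ]
edge_near 0.9 [536.5 157.3  12. ]
edge_near 0.73 [528.5 158.9  12. ]
edge_far 0.89 [684.1 159.1  12. ]
edge_far 0.87 [673.7 159.5  12. ]
no mask board
board both [607. 105.] deg -6.88 cost 0.0
no mask rail
rail both [590.6 157.3] deg -0.83 cost 0.077
[448.5, 185.3, 480.3, 211.6] [121. 116. 111.]
[398.4, 253.5, 413.8, 267.0] [145.  44.  44.]
[368.8, 108.6, 391.4, 147.7] [111. 107. 105.]
[391.6, 158.5, 424.1, 199.9] [137.  36.  36.]
[358.9, 128.9, 373.5, 169.1] [131.  20.  19.]
[247.2, 218.0, 325.4, 269.6] [187. 145.  95.]
[371.6, 134.1, 394.2, 156.8] [36. 31. 33.]
```

View pics/t6.png

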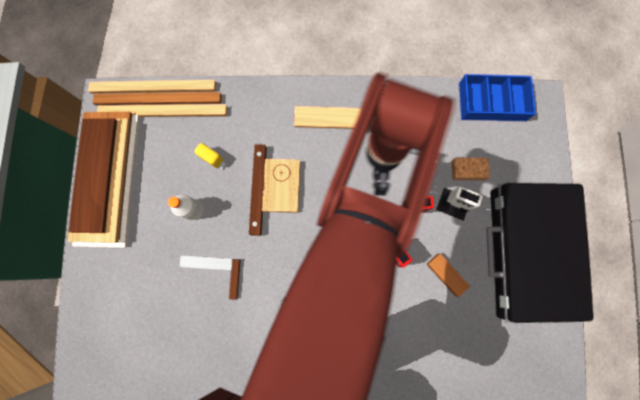

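View pics/s6.png

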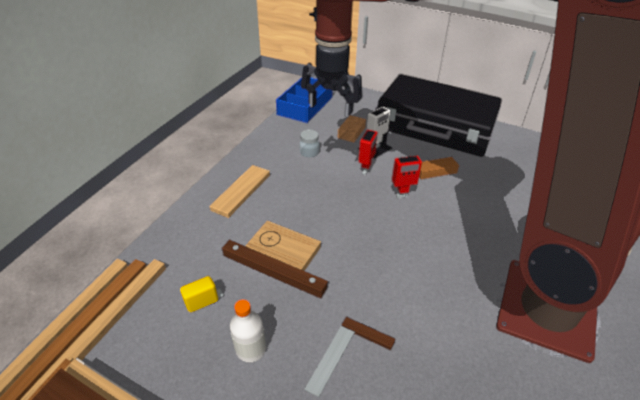

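```bash
python3 - <<'E'
import cv2,numpy as np
a=cv2.imread("pics/top0.png")[180:225,430:490]; b=cv2.imread("pics/side0.png")[100:165,355:400]
cv2.imwrite("pics/z1.png",cv2.resize(a,None,fx=13,fy=13,interpolation=cv2.INTER_CUBIC)); cv2.imwrite("pics/z2.png",cv2.resize(b,None,fx=9,fy=9,interpolation=cv2.INTER_CUBIC))
E
```

```text
(no output)
```

View pics/z1.png

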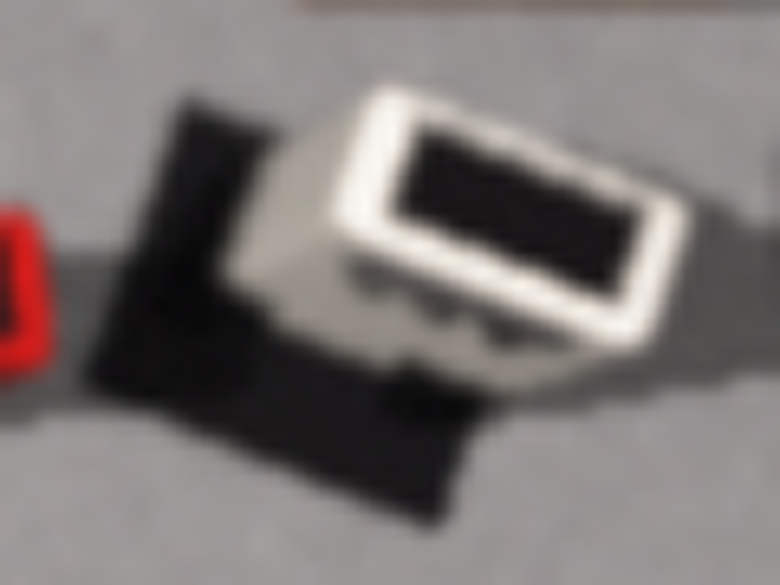

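View pics/z2.png

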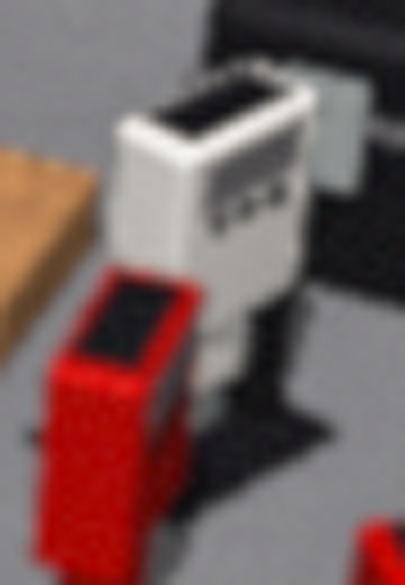

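```bash
python3 - <<'E'
from fit import *
p=vision.snapshot("top"); ps=vision.snapshot("side")
f=lambda L,s,o:(np.array(L,float)+.5)/s-.5+np.array(o)
W=atz(p,f([(378,85),(690,205),(640,350),(335,230)],13,(430,180)),131)[:,:2]
print("head",W.round(1).tolist(),W.mean(0).round(1)); d=W[1]-W[0]+W[2]-W[3]; print(np.degrees(np.arctan2(*d[::-1])),np.linalg.norm(d)/2); d=W[3]-W[0]+W[2]-W[1];print(np.degrees(np.arctan2(*d[::-1])),np.linalg.norm(d)/2)
C=atz(p,f([(190,95),(90,385),(440,525)],13,(430,180)),4)[:,:2]; print("cradle",C.round(1).tolist(),(C[0]+C[2])/2)
for a in(C[1]-C[0],C[2]-C[1]): print(np.linalg.norm(a),np.degrees(np.arctan2(*a[::-1])))
S=atz(ps,f([(120,128),(190,160),(315,95),(255,65)],9,(355,100)),131)[:,:2]
print("side head",S.round(1).tolist(),S.mean(0)); 
# mark cross via both views
for n,q in(("t6",p),("s6",ps)):
    im=cv2.imread("pics/%s.png"%n)
    c=proj(q,[[640,95,24]])[0].astype(int); cr=im[c[1]-20:c[1]+20,c[0]-25:c[0]+25]; print(n,c-[25,20])
    cv2.imwrite("pics/m_%s.png"%n,cv2.resize(cr,None,fx=12,fy=12,interpolation=cv2.INTER_CUBIC))
E
```

```text
head [[581.8, -360.6], [558.7, -421.4], [530.0, -409.9], [553.0, -350.8]] [ 555.8 -385.7]
-111.05528354795159 64.20733473768962
159.68653411556525 30.658989938418582
cradle [[604.9, -361.6], [540.1, -337.0], [510.0, -413.1]] [ 557.44889812 -387.31723448]
69.25273539936882 159.22458237495326
81.76195702744714 -111.57727248399907
side head [[580.8, -357.3], [554.1, -349.3], [532.2, -406.6], [556.1, -415.7]] [ 555.81675939 -382.2333493 ]
t6 [259 151]
s6 [246 215]
```

View pics/m_t6.png

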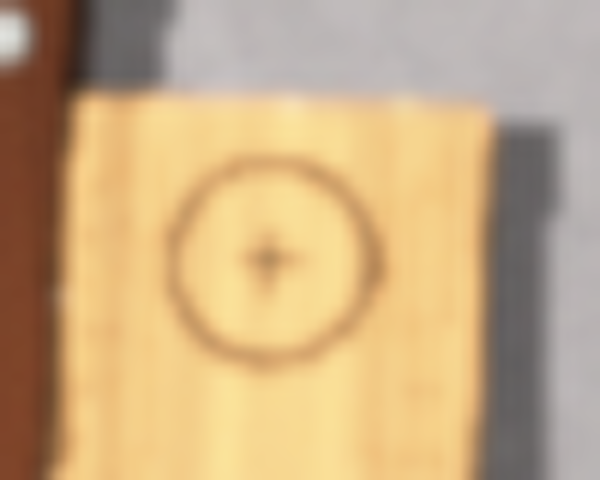

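View pics/m_s6.png

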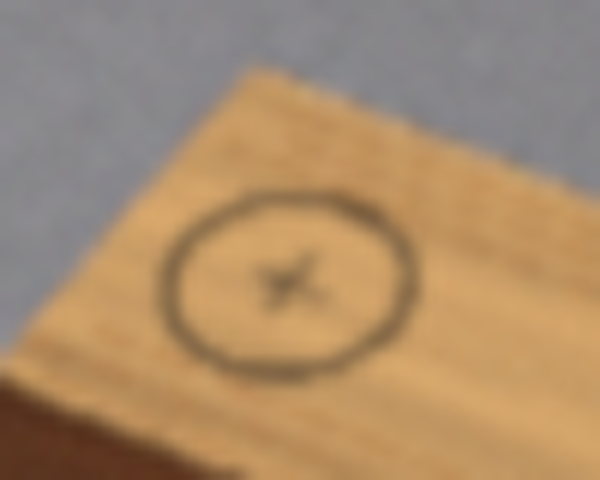

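```bash
python3 -m inch '0 0 -6 -0.01 -0.049 0 1;0 0 -12 -0.02 -0.097 0 1;0 0 -17 -0.03 -0.146 0 1;0 0 -20 -0.04 -0.195 0 1;0 0 -20 -0.047 -0.242 0 1'
python3 -m inch '0 0 0 0 0 -0.01 1;0 0 0 0 0 -0.02 1;0 0 0 0 0 -0.03 1;0 0 0 0 0 -0.03 1;0 0 0 0 0 -0.03 1'
python3 - <<'E'
from fit import *
p=vision.snapshot("top"); ps=vision.snapshot("side")
save(p,"t7");save(ps,"s7")
s=status.sense();v=s["ee_rot"];print(s["tcp_pos"].round(1),v.round(3),2*np.degrees(np.arctan2(v[1],v[0]))-90)
f=lambda L,s,o:(np.array(L,float)+.5)/s-.5+np.array(o)
print("mark top",atz(p,f([(269,260)],12,(259,151)),24).round(1),"side",atz(ps,f([(288,285)],12,(246,215)),24).round(1))
# project tool
print(proj(ps,[s["tcp_pos"],[556,-385.5,131]]))
# ring/edges: board edges angle in top
E
```

```text
clock: 10.8
tcp_pos: [555.7, -385.5, 220.1]
ee_rot: [2.591, 1.776, -0.0]
wrist_force: [0.5, 0.3, 0.6]
width: 85.4
clock: 11.3
tcp_pos: [556.8, -381.9, 189.5]
ee_rot: [-2.587, -1.78, 0.0]
wrist_force: [0.6, 0.1, 0.4]
width: 85.4
[ 557.1 -382.7  190.6] [2.588 1.78  0.   ] -20.959468547953136
mark top [[638.3 105.   24. ]] side [[638.3 106.   24. ]]
[[380.75236509  93.27209621]
 [379.4086346  111.41281896]]
```

View pics/s7.png

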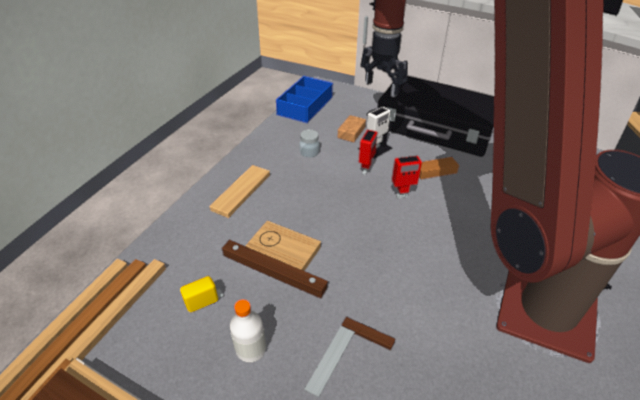

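View pics/t7.png

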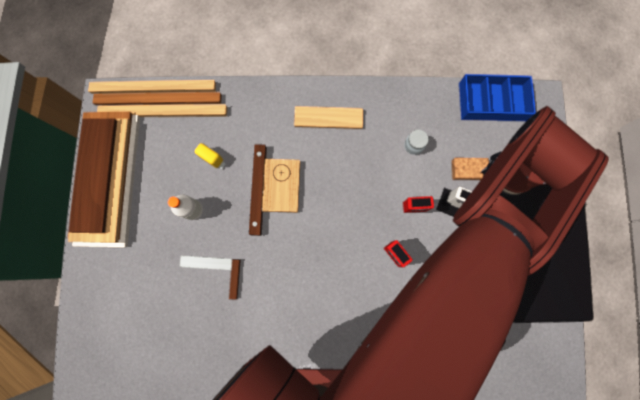

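```bash
python3 - <<'E'
from fit import *
p=vision.snapshot("top"); ps=vision.snapshot("side")
b=run("board",pale,BOARD,(603,105,-.02),0,[p])
r=run("rail",dark,RAIL,(590,155,-.02),0,[p])
s=status.sense();t=s["tcp_pos"];print(t.round(1))
im=cv2.imread("pics/s7.png")[40:160,340:430]
im=cv2.resize(im,None,fx=5,fy=5,interpolation=cv2.INTER_CUBIC)
c,sn=np.cos(np.radians(-21)),np.sin(np.radians(-21))
P=[t+[0,0,13+h]+a*np.array([c,sn,0])*1 for a in(-42.5,0,42.5) for h in (0,40)]
H=[[556+a*c-b2*sn,-385.5+a*sn+b2*c,131] for a in(-16,16) for b2 in(-33,33)]
for u in proj(ps,P): cv2.circle(im,tuple(((u-[340,40]+.5)*5).astype(int)),2,(0,255,0),-1)
for u in proj(ps,H): cv2.circle(im,tuple(((u-[340,40]+.5)*5).astype(int)),2,(255,0,255),-1)
cv2.imwrite("pics/z3.png",im)
E
```

```text
board both [604.3 104.4] deg -1.5 cost 0.03
rail both [590.1 156. ] deg -1.21 cost 0.093
[ 556.8 -383.5  190.7]
```

View pics/z3.png

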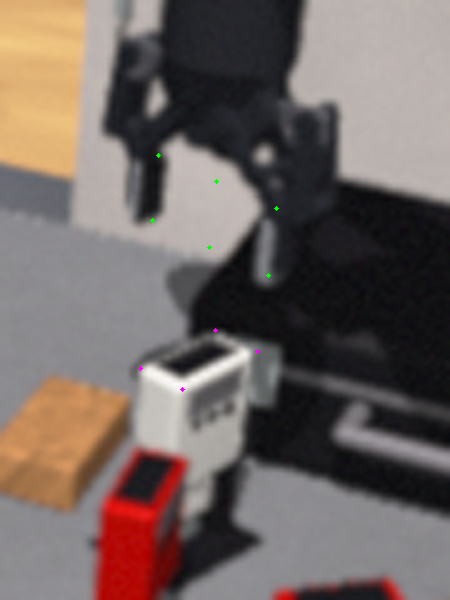

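```bash
python3 -m inch '0 0 0 -0.001 -0.001 -0.02 1;0 0 0 -0.001 -0.001 -0.05 1;0 0 0 -0.001 -0.001 -0.08 1;0 0 0 -0.001 -0.001 -0.1 1;0 0 0 -0.001 -0.001 -0.115 1'
python3 - <<'E'
from fit import *
ps=vision.snapshot("side")
s=status.sense();t=s["tcp_pos"];print(t.round(1),s["wrist_force"].round(1))
cv2.imwrite("pics/z4.png",cv2.cvtColor(cv2.resize(ps["image"][60:180,340:430],None,fx=5,fy=5,interpolation=cv2.INTER_CUBIC),cv2.COLOR_RGB2BGR))
E
```

```text
clock: 12.1
tcp_pos: [554.8, -384.0, 73.2]
ee_rot: [-2.588, -1.777, 0.001]
wrist_force: [0.2, -0.3, 0.8]
width: 85.2
[ 553.8 -383.2   70.8] [-1.5  1.  -1.4]
```

View pics/z4.png

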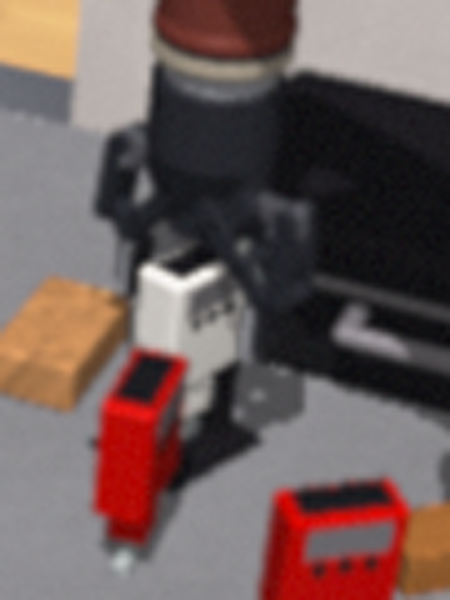

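```bash
python3 -m inch '0 0 0 0.001 0 0 0.6;0 0 0 0.001 0 0 0.4;0 0 0 0.001 0 0 0.3;0 0 0 0.001 0 0 0.2;0 0 0 0.001 0 0 0' 40
python3 -m inch '0 0 0 0 0 0 0;0 0 0 0 0 0 0;0 0 0 0 0 0 0;0 0 0 0 0 0 0;0 0 0 0 0 0 0' 40
python3 - <<'E'
from fit import *
ps=vision.snapshot("side")
s=status.sense();t=s["tcp_pos"];print(t.round(1),s["wrist_force"].round(1),s["moment"].round(2),s["width"])
cv2.imwrite("pics/z5.png",cv2.cvtColor(cv2.resize(ps["image"][60:180,340:430],None,fx=5,fy=5,interpolation=cv2.INTER_CUBIC),cv2.COLOR_RGB2BGR))
E
```

```text
clock: 12.65
tcp_pos: [557.2, -385.3, 76.7]
ee_rot: [2.588, 1.777, 0.001]
wrist_force: [-0.6, 0.7, 5.7]
width: 31.8
clock: 13.15
tcp_pos: [557.2, -385.3, 76.7]
ee_rot: [2.588, 1.777, 0.001]
wrist_force: [-0.9, 0.8, 6.5]
width: 31.5
[ 557.2 -385.3   76.7] [-0.9 -0.7  5.5] [ 0.04  0.12 -0.04] 31.663016293982444
```

View pics/z5.png

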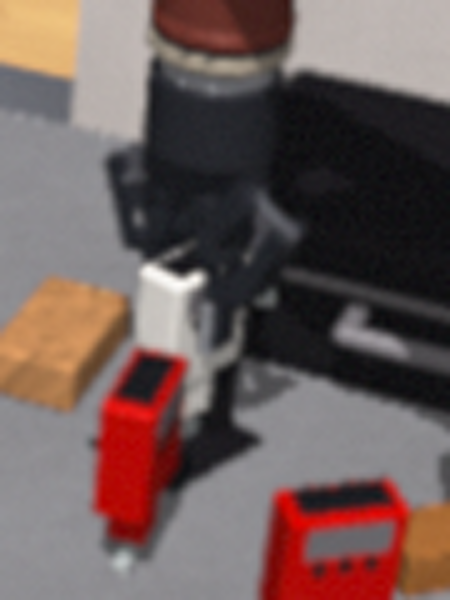

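```bash
python3 -m inch '0 0 0 0 0 0.015 0;0 0 0 0 0 0.035 0;0 0 0 0 0 0.06 0;0 0 0 0 0 0.085 0;0 0 0 0 0 0.11 0' 40
python3 -m inch '0 0 0 0 0 0.03 0;0 0 0 0 0 0.05 0;0 0 0 0 0 0.05 0;0 0 0 0 0 0.05 0;0 0 0 0 0 0.05 0' 40
python3 - <<'E'
from fit import *
ps=vision.snapshot("side")
s=status.sense();t=s["tcp_pos"];print(t.round(1),s["wrist_force"].round(1),s["moment"].round(2),s["width"])
im=cv2.cvtColor(cv2.resize(ps["image"][10:150,330:440],None,fx=5,fy=5,interpolation=cv2.INTER_CUBIC),cv2.COLOR_RGB2BGR)
for u in proj(ps,[t,t-[0,0,20.7],t-[0,0,70.7]]): cv2.circle(im,tuple(((u-[330,10]+.5)*5).astype(int)),2,(0,255,0),-1)
cv2.imwrite("pics/z6.png",im)
E
```

```text
clock: 13.7
tcp_pos: [556.1, -384.2, 186.2]
ee_rot: [-2.589, -1.778, 0.0]
wrist_force: [-0.2, -0.7, -2.0]
width: 31.6
clock: 14.2
tcp_pos: [555.5, -383.8, 232.8]
ee_rot: [-2.587, -1.776, 0.001]
wrist_force: [0.7, 0.3, -2.1]
width: 31.4
[ 555.5 -383.7  232.5] [ 0.1  0.3 -1.9] [-0.02 -0.01 -0.01] 31.983933092293874
```

View pics/z6.png

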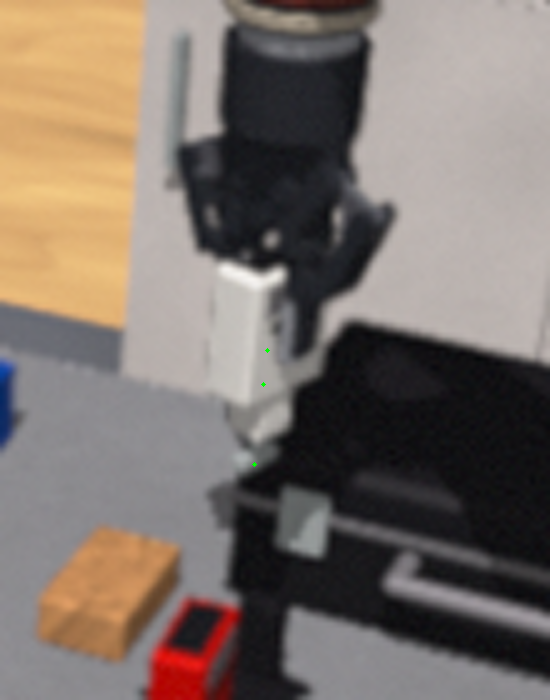

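```bash
python3 -m inch '0 0 4 0.005 0.035 0 0;0 0 8 0.013 0.08 0 0;0 0 12 0.022 0.126 0 0;0 0 16 0.03 0.174 0 0;0 0 19.6 0.038 0.22 0 0' 40
python3 -m inch '0 0 0 0.008 0.048 0 0;0 0 0 0.016 0.096 0 0;0 0 0 0.024 0.144 0 0;0 0 0 0.031 0.184 0 0;0 0 0 0.037 0.215 0 0' 40
python3 -m inch '0 0 0 0.004 0.02 0 0;0 0 0 0.007 0.035 0 0;0 0 0 0.008 0.042 0 0;0 0 0 0.008 0.042 0 0;0 0 0 0.008 0.042 0 0' 40
python3 - <<'E'
from h import *
s=status.sense();v=s["ee_rot"];print(s["tcp_pos"].round(1),v.round(3),2*np.degrees(np.arctan2(v[1],v[0]))-90,s["wrist_force"].round(1))
E
```

```text
clock: 14.75
tcp_pos: [593.7, -162.3, 233.1]
ee_rot: [-2.245, -2.194, 0.001]
wrist_force: [0.9, 0.0, -1.7]
width: 31.4
clock: 15.25
tcp_pos: [630.6, 53.4, 233.2]
ee_rot: [-2.246, -2.193, 0.002]
wrist_force: [-0.5, -0.3, -1.3]
width: 31.2
clock: 15.75
tcp_pos: [639.2, 91.5, 234.6]
ee_rot: [-2.25, -2.192, 0.001]
wrist_force: [0.6, -0.5, -1.5]
width: 31.7
[639.2  91.5 234.6] [-2.250e+00 -2.192e+00  1.000e-03] -361.4893381150794 [ 0.6 -0.5 -1.5]
```

```bash
python3 -m inch '0 0 0 0 0.007 -0.02 0;0 0 0 0 0.014 -0.05 0;0 0 0 0 0.014 -0.08 0;0 0 0 0 0.014 -0.105 0;0 0 0 0 0.014 -0.115 0' 40
cat > look.py <<'E'
import sys
from fit import *
n=sys.argv[1]
pics=[vision.snapshot("top"),vision.snapshot("side")]
s=status.sense();t=s["tcp_pos"];v=s["ee_rot"];a=2*np.degrees(np.arctan2(v[1],v[0]))-90
print(t.round(1),a,s["wrist_force"].round(1),s["moment"].round(2),s["width"].round(1),s["clock"])
for p,k in zip(pics,"ts"):
    c=proj(p,[t-[0,0,40]])[0].astype(int)
    l,tt=c[0]-50,max(c[1]-50,0)
    im=cv2.resize(cv2.cvtColor(p["image"][tt:tt+90,l:l+100],cv2.COLOR_RGB2BGR),None,fx=6,fy=6,interpolation=cv2.INTER_CUBIC)
    q=lambda u:tuple(((u-[l,tt]+.5)*6).astype(int))
    th=np.radians(a);R=np.array([[np.cos(th),-np.sin(th),0],[np.sin(th),np.cos(th),0],[0,0,1]])
    for bx in METER:
        uv=proj(p,bx@R.T+t-[0,0,20.7])
        for i in range(8):
            for j in range(i):
                if bin(i^j).count("1")==1: cv2.line(im,q(uv[i]),q(uv[j]),(255,0,255),1)
    cv2.circle(im,q(proj(p,[[638.3,105.5,24]])[0]),2,(0,255,0),-1)
    cv2.imwrite("pics/%s_%s.png"%(n,k),im); print(k,l,tt)
E
python3 look.py h1
```

```text
clock: 16.25
tcp_pos: [637.4, 105.0, 116.6]
ee_rot: [-2.249, -2.189, 0.006]
wrist_force: [0.1, -0.8, -1.7]
width: 31.4Traceback (most recent call last):
  File "look.py", line 6, in <module>
    print(t.round(1),a,s["wrist_force"].round(1),s["moment"].round(2),s["width"].round(1),s["clock"])
                                                                      ^^^^^^^^^^^^^^^^
AttributeError: 'float' object has no attribute 'round'
```

```bash
sed -i 's/s\["width"\].round(1)/s["width"]/' look.py; python3 look.py h1
```

```text
[640.3 105.8 121.3] -1.4956736867307256 [ 0.2 -0.3 -0.9] [-0.03 -0.02 -0.03] 31.39993502836045 16.45
t 228 116
s 217 170
```

View pics/h1_t.png

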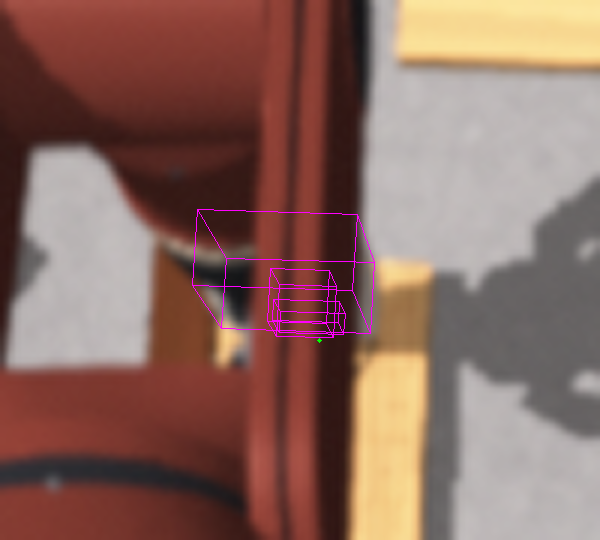

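View pics/h1_s.png

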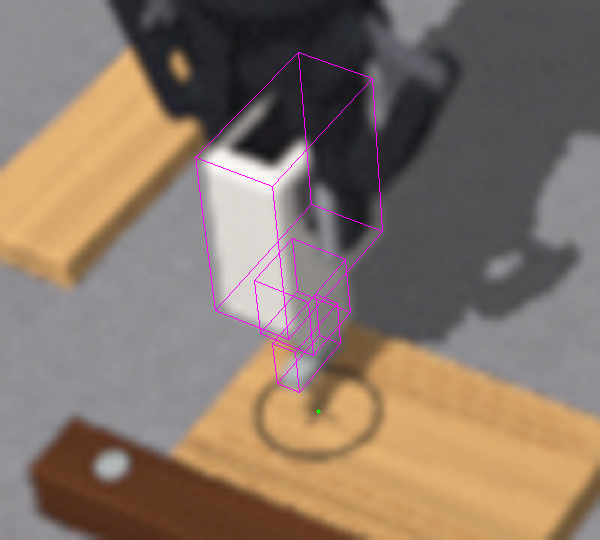

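```bash
python3 -m inch '0 0 0 -0.001 0 -0.006 0;0 0 0 -0.0015 0 -0.012 0;0 0 0 -0.0015 0 -0.016 0;0 0 0 -0.0015 0 -0.018 0;0 0 0 -0.0015 0 -0.018 0' 40
python3 -m inch '0 0 0 0 0 0 0;0 0 0 0 0 0 0;0 0 0 0 0 0 0;0 0 0 0 0 0 0;0 0 0 0 0 0 0' 40
python3 look.py h2
```

```text
clock: 16.95
tcp_pos: [637.6, 106.5, 101.4]
ee_rot: [-2.249, -2.193, 0.001]
wrist_force: [0.4, 0.4, -2.3]
width: 31.5
clock: 17.45
tcp_pos: [638.0, 106.5, 102.1]
ee_rot: [2.249, 2.193, 0.0]
wrist_force: [0.4, 0.7, -1.2]
width: 31.7
[637.9 106.5 102. ] -1.4456490659424333 [-0.7 -1.1 -1.9] [ 0.   -0.02 -0.03] 31.972039394876443 17.55
t 228 119
s 218 177
```

View pics/h2_s.png

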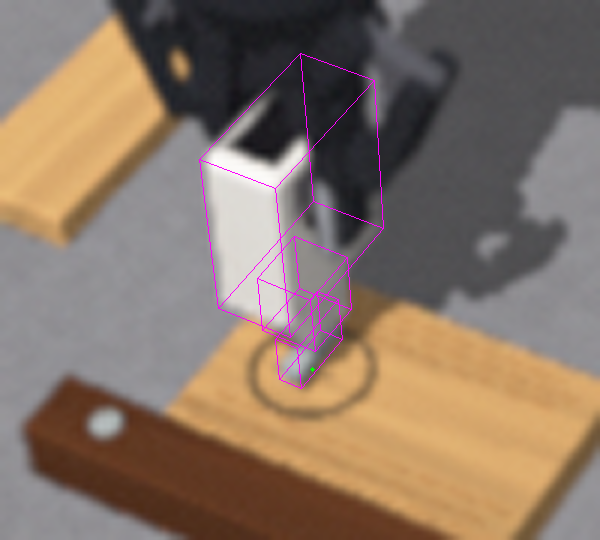

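```bash
python3 -m inch '0 0 0 0.0004 -0.0008 -0.003 0;0 0 0 0.0004 -0.0008 -0.005 0;0 0 0 0.0004 -0.0008 -0.005 0;0 0 0 0.0004 -0.0008 -0.005 0;0 0 0 0.0004 -0.0008 -0.005 0' 40
python3 -m inch '0 0 0 0 0 -0.002 0;0 0 0 0 0 -0.004 0;0 0 0 0 0 -0.005 0;0 0 0 0 0 -0.005 0;0 0 0 0 0 -0.005 0' 40
cat > rd.py <<'E'
from h import *
T=[];F=[]
for i in range(6):
    vision.snapshot("side"); s=status.sense(); T.append(s["tcp_pos"]);F.append(s["wrist_force"])
print(np.mean(T,0).round(2),np.std(T,0).round(2),np.mean(F,0).round(2),np.std(F,0).round(2),s["clock"])
E
python3 rd.py
```

```text
clock: 18.05
tcp_pos: [638.3, 105.7, 97.0]
ee_rot: [2.249, 2.193, 0.0]
wrist_force: [1.0, 0.0, -1.7]
width: 31.8
clock: 18.55
tcp_pos: [638.5, 105.7, 92.2]
ee_rot: [2.249, 2.193, 0.0]
wrist_force: [0.4, 0.3, 0.2]
width: 31.8
[638.48 105.68  92.15] [0.02 0.01 0.03] [ 0.8   0.42 -0.46] [0.2  0.49 0.38] 18.85
```

```bash
python3 -m inch '0 0 0 0 0 -0.002 0;0 0 0 0 0 -0.0033 0;0 0 0 0 0 -0.0034 0;0 0 0 0 0 -0.0034 0;0 0 0 0 0 -0.0034 0' 40
python3 rd.py; python3 look.py h3
```

```text
clock: 19.35
tcp_pos: [638.5, 105.7, 88.8]
ee_rot: [2.249, 2.193, 0.001]
wrist_force: [1.3, 0.9, 1.8]
width: 31.5
[638.47 105.68  88.73] [0.01 0.01 0.03] [0.66 0.22 1.83] [0.24 0.52 0.51] 19.65
[638.5 105.7  88.7] -1.4459864772217372 [1.3 0.6 1.4] [ 0.07 -0.28 -0.03] 31.534525763443018 19.75
t 229 120
s 218 180
```

View pics/h3_s.png

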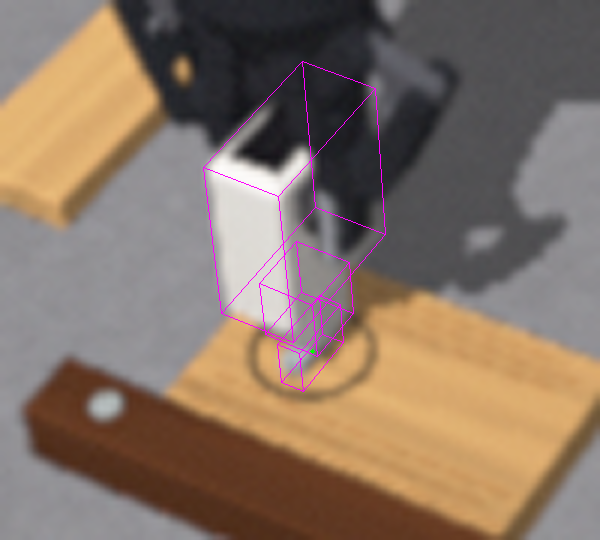

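```bash
cat > rd2.py <<'E'
from h import *
F=[]
for i in range(16):
    vision.snapshot("side"); s=status.sense(); F.append(np.r_[s["tcp_pos"],s["wrist_force"],s["moment"]])
F=np.array(F);print(F.mean(0).round(2),(F.std(0)/4).round(2),s["clock"])
E
python3 rd2.py
```

```text
[ 6.3844e+02  1.0568e+02  8.8640e+01  1.5000e+00  1.8000e-01  1.4700e+00
  6.0000e-02 -4.1000e-01  1.0000e-02] [0.01 0.   0.01 0.1  0.09 0.13 0.01 0.01 0.01] 20.55
```

```bash
python3 rd2.py; python3 look.py h4
```

```text
[ 6.3832e+02  1.0567e+02  8.8570e+01  1.9500e+00  3.8000e-01  1.2700e+00
  6.0000e-02 -4.7000e-01  0.0000e+00] [0.   0.   0.   0.13 0.13 0.1  0.01 0.01 0.01] 21.35
[638.3 105.7  88.6] -361.4472742741664 [ 2.5 -1.   1.7] [ 0.06 -0.51  0.  ] 31.37680199898383 21.45
t 229 120
s 218 180
```

View pics/h4_s.png

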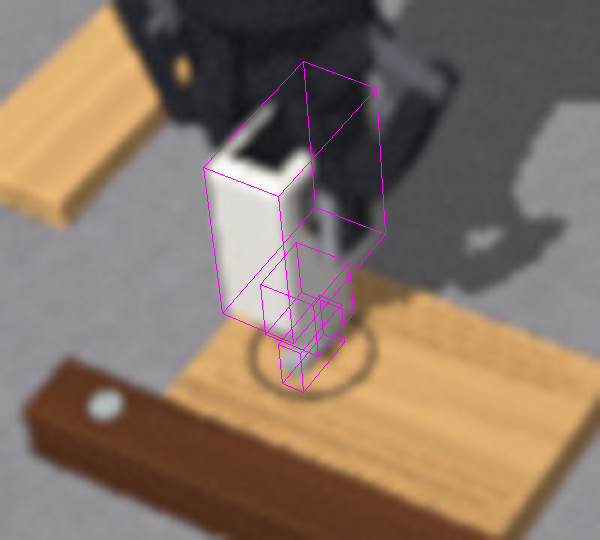

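```bash
python3 -m inch '0 0 0 0.0003 0 0 0;0 0 0 0.0003 0 0 0;0 0 0 0.0003 0 0 0;0 0 0 0.0003 0 0 0;0 0 0 0.0003 0 0 0' 40
python3 rd2.py
```

```text
clock: 21.95
tcp_pos: [638.4, 105.7, 88.4]
ee_rot: [-2.249, -2.193, 0.001]
wrist_force: [0.8, 0.4, 1.9]
width: 31.7
[ 6.3839e+02  1.0567e+02  8.8440e+01  1.4000e-01  2.7000e-01  1.7000e+00
  3.0000e-02 -1.0000e-02 -1.0000e-02] [0.   0.   0.   0.13 0.11 0.15 0.01 0.02 0.01] 22.75
```

```bash
python3 -m inch '0 0 0 0 0 0.0005 0;0 0 0 0 0 0.0005 0;0 0 0 0 0 0.0005 0;0 0 0 0 0 0.0005 0;0 0 0 0 0 0.0005 0' 40
python3 rd2.py; python3 look.py h5; python3 - <<'E'
from h import *
p=vision.snapshot("side")
a=cv2.imread("pics/s6.png");b=cv2.cvtColor(p["image"],cv2.COLOR_RGB2BGR)
c=np.vstack([x[210:305,215:335] for x in(a,b)]);cv2.imwrite("pics/cmp.png",cv2.resize(np.hstack([c[:95],c[95:]]),None,fx=3.3,fy=3.3,interpolation=cv2.INTER_CUBIC))
E
```

```text
clock: 23.25
tcp_pos: [638.4, 105.7, 89.0]
ee_rot: [-2.249, -2.193, 0.0]
wrist_force: [-1.9, 0.4, 0.3]
width: 31.7
[ 6.3845e+02  1.0567e+02  8.8970e+01 -1.4400e+00  3.0000e-02  1.2400e+00
  1.0000e-02  3.6000e-01 -1.0000e-02] [0.   0.   0.   0.16 0.08 0.13 0.01 0.01 0.01] 24.05
[638.5 105.7  89. ] -361.4478400298124 [-2.3  0.2  1.7] [0.01 0.51 0.04] 31.750755008879466 24.15
t 229 120
s 218 180
```

View pics/cmp.png

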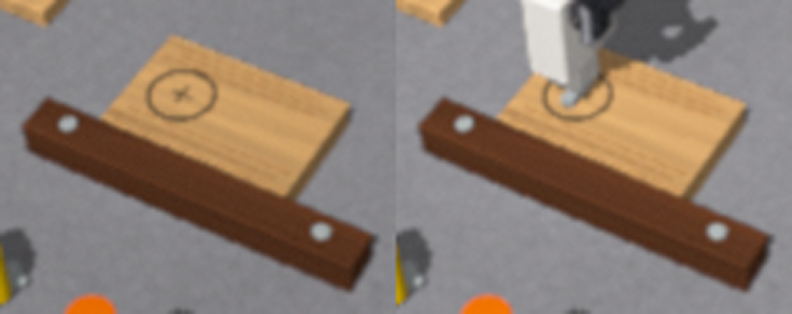

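```bash
python3 - <<'E'
from plant import job,status
print(job.close_job()); s=status.sense(); print(s["tcp_pos"],s["wrist_force"],s["clock"])
E
```

```text
the job is handed in; nothing more can be done
None
the job is handed in; nothing more can be done
```

The job is done and handed in at about 24 s of the 64 s allowed. The system gives no verdict, so what follows rests on my own checks.

**Board:** I slid it along the bench with both open fingers until it stopped against the rail, then pressed to about 21 N. The top-view fit afterwards put the board at -1.5° and the rail at -1.2°, with a gap of about 1 mm. That gap is within the 2 mm camera calibration. Comparing pictures before and after the meter was placed showed the board had not moved.

**Meter:** I gripped the white meter at 40 N, lifted it straight out of its cradle, and held it upright on the board.
- **Position:** The ring centre measured (638.3, 105 to 106) mm in the two cameras. The tool ended at (638.5, 105.7), and the side-camera picture showed the meter in line with the tool. In the last look the foot was inside the ring.
- **Foot direction:** The foot's bar lies across the grain to within about 0.5°, judged from the tool's yaw and the meter's measured angle in the cradle.
- **Press:** The net foot force was about 3.0 N, which is about 6 mm of the 12 mm travel. Tool height gave 5.7 mm. An earlier force reading suggested up to 7 mm against 6 mm by height, so I raised the tool 0.5 mm.

**What was less certain:**
- The arm hid the ring from the top camera during placing, so centring was checked only in the side view.
- A side force of 1.4 to 2.3 N, which varied as the arm settled, remained at the foot when I handed in.
- I did not re-measure the other things on the bench, though I saw no contact with any of them.

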